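# Put the drained slide tray back on the stacker's pile

### The arm

A 6-joint arm with a two-finger parallel gripper is mounted at the origin on the work surface. World frame = base frame: x ahead of the robot, y to its left, z up, the work surface at z = 0. Lengths are in m, angles in rad, forces in N, time in s.
With the tool pointing down it reaches from about 0.275 to 0.725 m from the base axis. Payload 15.9 kg.
Tool frame: the origin (TCP) lies on the mounting face of the last link; the fingertips stand 173 mm ahead of it and the grasp point (between the pads) lies 155 mm ahead of it (tcp_to_tips is the z of the fingertips in the tool frame, in m); z points along the fingers, y is the line along which they close (so a half turn about z gives the same grasp; the last joint's range is limited). The gripper opens to 85 mm and grips with 20 to 120 N. Pads are 22 mm wide; open, the fingers measure 114 mm over their backs; the gripper's body (76 mm by 85 mm) begins 54 mm behind the grasp point. The pads swing forward as they close: fully open they stand 13 mm farther back than shut.
Start: joints at [1.217, 0.213, -0.034, 1.323, 0, 1.571], TCP at [0.173, 0.469, 0.405] pointing down, gripper open.
Joint ranges: [-2.98, 2.98], [-0.74, 1.72], [-1.14, 1.35], [-2.1, 2.04], [-1.57, 1.44], [-3.14, 3.14]. Speed limits (rad/s): [1.89, 1.89, 2.39, 2.57, 3.14, 3.14].

### API

Orientations are given as a rotation vector (axis times angle).
In Python, from plant import * gives the robot as it stands.
- The arm moves only by the tool arm_command, never from a script. Its argument "increments" is a list of rows, each an object with "dp": the shift along the tool's x, y, z in mm, a list of three; "angular": the turn, a rotation vector about the tool's x, y, z in degrees, a list of three; "grip": the closure, from 0 (fully open) to 1 (shut). A call has 1 to 20 rows; each row shifts and turns the commanded pose from where the row before left it, along the tool's axes as they then stand; what a row does not reach is not made up. A row lasts 1/12 s, in which the tool goes at most 41.7 mm and 7.16 degrees, less where a joint would pass 70% of its speed; a pose out of reach is approached as far as the arm can. A call is refused whole if a number of a shift passes 41.7 or a number of a turn 7.16, either way. A call with a gripper value outside its range is refused whole. The fingers move at their own pace and stop on an object; "force" is the grip in N (left out, the last holds). Time passes only in rows, so rows that do not move let the fingers close. It gives the time, the measured TCP pose, the force, the opening and the grip force at its end, in the units of the state.
- state(): the state, without advancing time (a new reading comes with each control period).
- snapshot(name): name is "scene" or "top" or "wrist"; returns a dict with "img" (400x640x3 uint8, blue, green, red), "K" (3x3 intrinsics, pixels), "dist_coeffs" ([k1, k2, p1, p2, k3] as OpenCV has them; the pictures are not rectified), "position" and "attitude" of the camera in the world. Camera axes: x right, y up, looking along -z (the intrinsics and any distortion apply to the point x, -y, -z); pixel columns grow to the right and rows downward; lengths in m; the calibration is good to about 2 mm. A picture is of the moment at which its call begins. There is no depth.
- finish_job(): hands the job in; it is judged then, once.
The state is a dict: "clock": time; "qpos": joint angles; "qvel": joint speeds; "tau": joint torques, N m; "ee_pos": TCP position; "orientation": TCP orientation; "force": force on the tool from outside, world axes, zero at the start; "ft_torque": the same for the moment, N m; "gripper_width": finger opening in m; "grip_force": force on a finger pad.
Only numpy, scipy, OpenCV 4.12 (cv2) and the standard library are available. Lean on these libraries where they do the work, as an engineer would, in place of code of your own. Each camera call takes 0.05 s, during which the arm holds its last target. There are 200 camera calls.

### The job

Take the wide slide tray off the sloping draining rack: raise its lower end until the tray is level while its lip still rests on the rack's ledge, then lift the lip off. Lay the tray squarely on top of the pile of narrower trays in the stacker, ends flush with them, overhanging equally on both sides, and its lip the same way round as theirs; the pile's height is not known, so feel for its top and let go only once the tray rests on it, without dropping it or pressing hard. Leave everything else on the bench where it is.

Things in the scene. Friction and masses are not known exactly. Their poses are not given: they have to be found in the camera images.
- tray_c (a point): Wide bare steel slide tray, 0.2 kg, hung on the rack; open top, flat underside. Body 164 (x) x 60 (y, solid sides to grip) x 14 mm (z, up through the open top); point at its centre, 7 mm above the underside. At the upper end (+x) a flange flush with the rims runs 16 mm past the body, its tip turned down: the lip. It starts sloping 30 degrees, +x uphill, away from the robot.
- tray_lip (a point): Underside of the tray's 4 mm thick flange, amid the 12 mm gap between body and 7 mm deep down-turn: 90 mm in +x and 3 mm in +z from the tray's centre point; axes as the tray's.
- ledge (a point): Middle of the top edge of the rack's ledge, a 5.5 mm thick, 50 mm wide dark grey upright that stands in the gap of the tray's lip. Axes as the rack's.
- rack: Dark grey plastic draining rack, fixed; origin mid-underside, x uphill. Base 210 x 110 mm, 18 mm high at its rim. One sloping board (30 degrees, 34 mm wide) carries the tray, so the tray's long sides overhang it by at least 9 mm and are free to grip. The hung tray's underside centre is 92 mm above the bench; the ledge is at the uphill end.
- stacker: Grey stacker, fixed: open well 236 (x) x 100 mm (y), walls 45 mm high; origin mid-underside. On its locked, sprung lift (gives 1 mm per 2.5 N) is a level pile of four like trays, same length but only 46 mm wide, bodies centred over the origin, lips to +x. Its top is 76 to 132 mm above the bench, not reported. Trays lie flat on rims; lips do not interlock.
- wash_bottle_c (a point): White wash bottle, 68 mm diameter, 170 mm high, bystander; point half-way up.
- beaker_c (a point): Clear plastic beaker, 72 mm diameter, 85 mm high, bystander; point half-way up.
- petri_c (a point): Closed glass dish, 90 mm diameter, 16 mm high, bystander; point half-way up.
- mouse_c (a point): Dark grey computer mouse, 105 x 60 x 33 mm, bystander; point half-way up.
- slide_box_c (a point): Pale green slide box with clear lid, 106 x 176 x 61 mm, bystander; point half-way up.
- funnel_c (a point): Blue funnel standing mouth down, 90 mm diameter, 75 mm high, bystander; point half-way up.
Mind the look-alikes: they are no part of the job. Leave any purple or turquoise look-alike of the rack alone. Of the things that look like the part that bears tray_c, the larger one is meant.

How it is judged:
By the outcome, as a careful person would: the job done as asked, in the order asked, and still so for the second after the job is handed in, with the robot touching nothing.
It also fails if it takes over 51 s, if anything falls off the work surface, if the arm or the gripper's body presses on something with over 40 N, if the wrist force passes 120 N, or if a joint passes its speed limit or range.

## Working session

There is one attempt and no reset: what is moved stays moved. The work goes in short steps, Python scripts to look and compute and a tool call to move; the robot and the scene stay as the last step left them, time stands still between calls to the robot, and variables do not carry over. Pictures are saved under pics/ and viewed, at most 12 in all, crops included, and the job is handed in when it is done.

Besides the shell and the picture viewer there is one more tool, called after "Request:" as a command line: name --argument value ..., lists and objects as JSON in quotes. arm_command: Moves the arm, as the interface text tells. Its arguments: {"type":"object","properties":{"increments":{"type":"array"},"force":{"type":"number"}},"required":["increments"]}

```bash
ls; mkdir -p pics; python3 - <<'E'
from plant import *
import cv2,numpy as np
print(state())
for n in ("scene","top"):
    s=snapshot(n); cv2.imwrite(f"pics/{n}0.png",s["img"]); print(n,s["K"],s["dist_coeffs"],s["position"],s["attitude"])
E
```

```text
pics
{'clock': 0.0, 'qpos': array([ 1.21699614e+00,  2.13359689e-01, -3.50962941e-02,  1.32351224e+00,
        7.89958205e-06,  1.57078919e+00]), 'qvel': array([-0.0009915 ,  0.00183792, -0.00069309,  0.00034576, -0.00087852,
       -0.00026022]), 'tau': array([-1.97826710e-03, -6.86159706e+01,  4.87117338e+01,  1.73692225e-02,
       -1.56183669e-04,  3.62369803e-06]), 'ee_pos': array([0.17317535, 0.46887978, 0.40419953]), 'orientation': array([-5.52805220e-01, -3.09235556e+00,  1.80976906e-03]), 'force': array([ 0.12039444, -0.16886683,  0.637592  ]), 'ft_torque': array([-0.02114221, -0.01948443, -0.04247076]), 'grip_force': 0.0, 'gripper_width': 0.08541487478516734}
scene [[452.54495729   0.         323.18394835]
 [  0.         452.54495729 203.54505832]
 [  0.           0.           1.        ]] [-0.08208819  0.          0.          0.          0.        ] [ 1.14962746 -0.8235526   1.38440232] [0.67350199 0.22696871 0.59215865]
top [[491.14489404   0.         311.7000458 ]
 [  0.         491.14489404 196.42939873]
 [  0.           0.           1.        ]] [-0.05014223  0.          0.          0.          0.        ] [0.28586545 0.06841324 2.03139084] [ 0.07903155 -0.11032707 -1.54649552]
```

View pics/scene0.png

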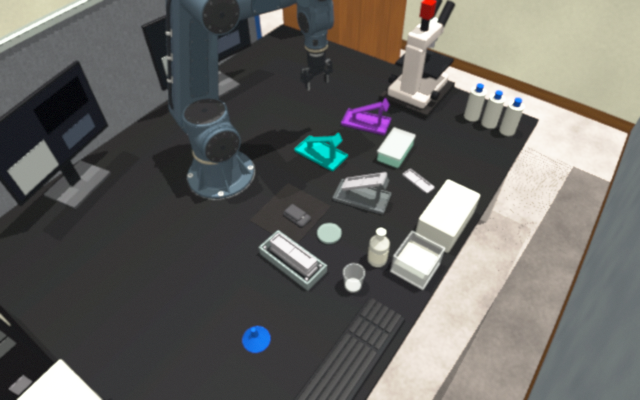

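View pics/top0.png

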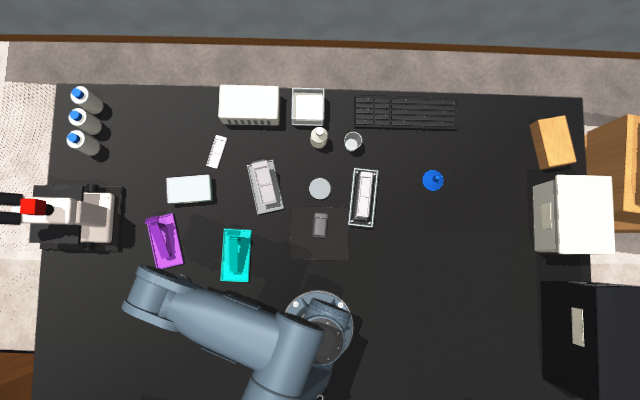

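Candidates in the top view are the dark grey rack with the steel tray at (265,187), the turquoise look-alike at (236,255) and the purple one at (164,240). I choose the grey one. The stacker is at (364,197), the mouse at (320,224), the petri dish at (320,188), the beaker at (353,142) and the bottle at (319,137). Next is one close crop to check the choice.

```bash
cat > h.py <<'E'
from plant import *
import cv2,numpy as np
from scipy.spatial.transform import Rotation as R
def ray(s,px):
    u=cv2.undistortPoints(np.array(px,float).reshape(-1,1,2),np.array(s["K"]),np.array(s["dist_coeffs"])).reshape(-1,2)
    d=np.c_[u[:,0],-u[:,1],-np.ones(len(u))]
    return np.array(s["position"]),R.from_rotvec(s["attitude"]).apply(d)
def onplane(s,px,z):
    p,d=ray(s,px); return p+d*((np.atleast_1d(z)-p[2])/d[:,2])[:,None]
def proj(s,P):
    c=R.from_rotvec(s["attitude"]).inv().apply(np.atleast_2d(P)-np.array(s["position"]))
    c=c*[1,-1,-1]
    return cv2.projectPoints(c,np.zeros(3),np.zeros(3),np.array(s["K"]),np.array(s["dist_coeffs"]))[0].reshape(-1,2)
def tri(views):
    A=np.zeros((3,3));b=np.zeros(3)
    for s,px in views:
        p,d=ray(s,[px]);d=d[0]/np.linalg.norm(d[0]);M=np.eye(3)-np.outer(d,d);A+=M;b+=M@p
    return np.linalg.solve(A,b)
E
python3 - <<'E'
from h import *
t=snapshot("top");s=snapshot("scene")
a=cv2.resize(t["img"][150:240,235:390],None,fx=5,fy=5,interpolation=cv2.INTER_CUBIC)
b=cv2.resize(s["img"][160:215,325:400],None,fx=5,fy=5,interpolation=cv2.INTER_CUBIC)
c=cv2.resize(s["img"][225:290,250:335],None,fx=4.4,fy=4.4,interpolation=cv2.INTER_CUBIC)
o=np.zeros((450+0,800,3),np.uint8)
o=np.zeros((560,775,3),np.uint8);
o[:275,:375]=b;o[:286,390:764]=c
cv2.imwrite("pics/c1.png",a);cv2.imwrite("pics/c2.png",o)
for n,px,z in [("rack",(265,187),.1),("stk",(364,197),.1),("mouse",(320,224),.033),("petri",(320,188),.016),("beaker",(353,142),.085),("bottle",(319,137),.17),("box",(190,189),.06),("fun",(432,180),.03)]:
    print(n,onplane(t,[px],z).round(3))
E
```

```text
rack [[0.554 0.218 0.1  ]]
stk [[ 0.524 -0.176  0.1  ]]
mouse [[ 0.417 -0.005  0.033]]
petri [[ 0.567 -0.003  0.016]]
beaker [[ 0.749 -0.131  0.085]]
bottle [[0.745 0.01  0.17 ]]
box [[0.545 0.524 0.06 ]]
fun [[ 0.61  -0.468  0.03 ]]
```

View pics/c1.png

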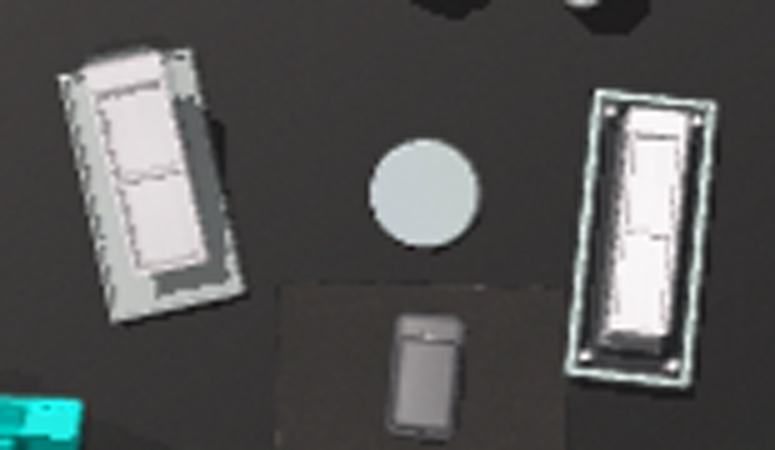

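View pics/c2.png

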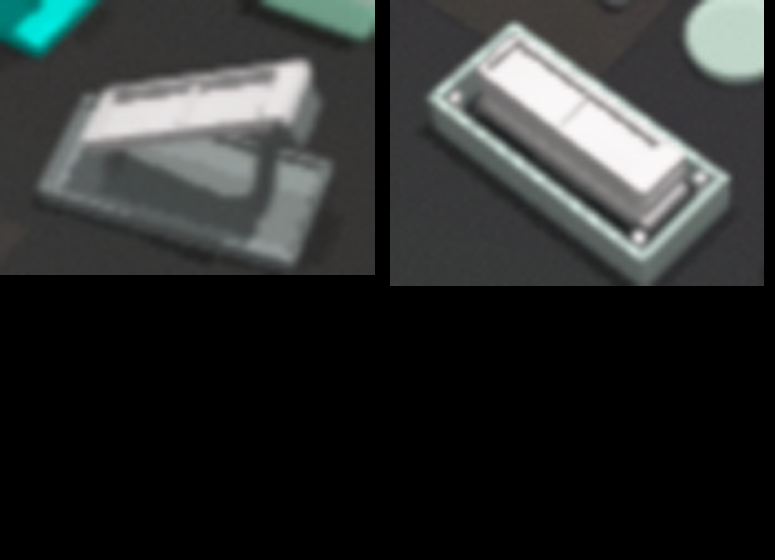

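The crop confirms it: the large dark grey rack bears the steel tray (crop c1 about (150,180)). Its lip is at the top, away from the robot. The stacker rim corners are at c1 (597,92), (716,102), (690,385) and (567,375), with the pile's lip also at the top. Coarse poses come next.

```bash
python3 - <<'E'
from h import *
t=snapshot("top")
f=lambda L:np.array(L)/5+[235,150]-[.4,.4]
for n,L,z in [("stk",[(597,92),(716,102),(690,385),(567,375)],.045),("rack",[(60,75),(190,50),(243,293),(112,320)],.018)]:
    P=onplane(t,f(L),z); c=P.mean(0); ax=(P[0]+P[1]-P[2]-P[3])[:2]
    print(n,P.round(3).tolist(),c.round(4),"yaw",np.degrees(np.arctan2(ax[1],ax[0])).round(2),"len",np.linalg.norm(ax)/2)
# tray rims: low end corners & flange tip
lo=onplane(t,f([(140,275),(205,262)]),.064);hi=onplane(t,f([(80,72),(160,52)]),.15)
print(lo.round(4),hi.round(4)); ax=(hi.mean(0)-lo.mean(0))[:2];print(np.degrees(np.arctan2(ax[1],ax[0])))
st=state();M=R.from_rotvec(st["orientation"]).as_matrix();print(M.round(3))
w=snapshot("wrist");print(w["K"],w["position"],R.from_rotvec(w["attitude"]).as_matrix().round(3))
print("cam in tool",(M.T@(np.array(w["position"])-st["ee_pos"])).round(4),(M.T@R.from_rotvec(w["attitude"]).as_matrix()).round(3))
E
```

```text
stk [[0.65, -0.14, 0.045], [0.644, -0.239, 0.045], [0.41, -0.219, 0.045], [0.416, -0.118, 0.045]] [ 0.5299 -0.179   0.045 ] yaw -5.15 len 0.23444480180488428
rack [[0.658, 0.304, 0.018], [0.682, 0.197, 0.018], [0.479, 0.147, 0.018], [0.455, 0.254, 0.018]] [0.5684 0.2254 0.018 ] yaw 13.86 len 0.2087156587125867
[[0.4877 0.2283 0.064 ]
 [0.4994 0.1764 0.064 ]] [[0.6362 0.2731 0.15  ]
 [0.6535 0.2116 0.15  ]]
14.807917004376014
[[-0.938  0.346 -0.   ]
 [ 0.346  0.938 -0.   ]
 [ 0.    -0.001 -1.   ]]
[[326.19435466   0.         317.74051157]
 [  0.         326.19435466 203.08811723]
 [  0.           0.           1.        ]] [0.11203928 0.49143523 0.37460074] [[ 0.347 -0.906 -0.244]
 [ 0.938  0.335  0.091]
 [-0.001 -0.261  0.965]]
cam in tool [ 0.0652 -0.0001  0.0299] [[-0.001  0.965  0.261]
 [ 1.     0.     0.   ]
 [ 0.     0.261 -0.965]]
```

Request:
arm_command --increments '[{"dp":[-24.6,-25.2,0],"angular":[0,0,0],"grip":0},{"dp":[-24.6,-25.2,0],"angular":[0,0,0],"grip":0},{"dp":[-24.6,-25.2,0],"angular":[0,0,0],"grip":0},{"dp":[-24.6,-25.2,0],"angular":[0,0,0],"grip":0},{"dp":[-24.6,-25.2,0],"angular":[0,0,0],"grip":0},{"dp":[-24.6,-25.2,0],"angular":[0,0,0],"grip":0},{"dp":[-24.6,-25.2,0],"angular":[0,0,0],"grip":0},{"dp":[-24.6,-25.2,0],"angular":[0,0,0],"grip":0},{"dp":[-24.6,-25.2,0],"angular":[0,0,0],"grip":0},{"dp":[-24.6,-25.2,0],"angular":[0,0,0],"grip":0},{"dp":[-24.6,-25.2,0],"angular":[0,0,0],"grip":0},{"dp":[-24.6,-25.2,0],"angular":[0,0,0],"grip":0},{"dp":[-24.6,-25.2,0],"angular":[0,0,0],"grip":0},{"dp":[-24.6,-25.2,0],"angular":[0,0,0],"grip":0},{"dp":[-24.6,-25.2,0],"angular":[0,0,0],"grip":0},{"dp":[-24.6,-25.2,0],"angular":[0,0,0],"grip":0},{"dp":[-24.6,-25.2,0],"angular":[0,0,-5],"grip":0},{"dp":[-24.6,-25.2,0],"angular":[0,0,-5],"grip":0},{"dp":[-24.6,-25.2,0],"angular":[0,0,-5],"grip":0},{"dp":[0,0,0],"angular":[0,0,0],"grip":0}]'

```text
clock: 1.97
ee_pos: [0.456, -0.1417, 0.4039]
orientation: [0.139, 3.138, -0.001]
force: [1.0, 1.2, -0.8]
gripper_width: 0.0853
grip_force: 0.0
```

```bash
python3 - <<'E'
from h import *
st=state();print(st["clock"],st["ee_pos"].round(4),R.from_rotvec(st["orientation"]).as_matrix().round(3).tolist(),st["qpos"].round(2))
w=snapshot("wrist");cv2.imwrite("pics/w1.png",w["img"])
import pickle;pickle.dump(w,open("w1.pkl","wb"))
E
```

```text
1.9667 [ 0.456  -0.1417  0.4039] [[-0.996, 0.088, 0.0], [0.088, 0.996, -0.001], [-0.0, -0.001, -1.0]] [-0.3   0.17 -0.09  1.31 -0.   -0.21]
```

View pics/w1.png

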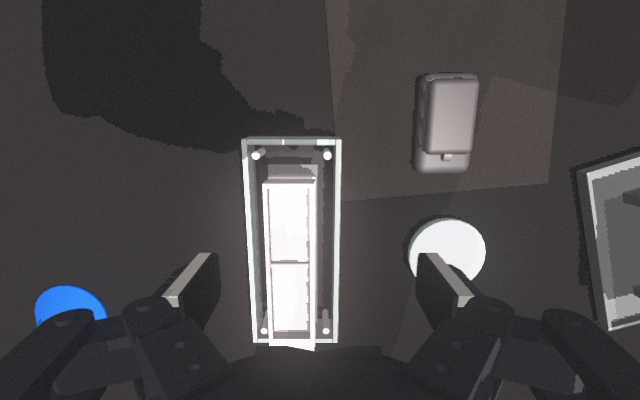

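The wrist view shows the stacker rim with corners near (242,139), (341,137), (338,341) and (252,342). The bright pile top spans x 263–317, with its lip at the bottom (267–315,347). A zoomed crop will sharpen these corners.

```bash
python3 - <<'E'
from h import *
import pickle
w=pickle.load(open("w1.pkl","rb"))
a=w["img"][130:356,232:352]
a=(255*(a/255.)**.8).astype(np.uint8)
a=cv2.rotate(cv2.resize(a,None,fx=3.5,fy=3.5,interpolation=cv2.INTER_CUBIC),cv2.ROTATE_90_COUNTERCLOCKWISE)
cv2.imwrite("pics/w1c.png",a);print(a.shape)
E
```

```text
(420, 791, 3)
```

View pics/w1c.png

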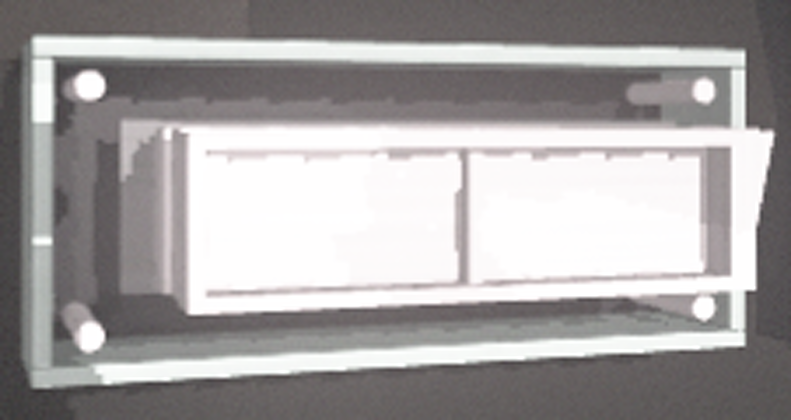

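```bash
python3 - <<'E'
from h import *
import pickle
w=pickle.load(open("w1.pkl","rb"))
f=lambda L:np.array([[232+(419-r)/3.5-.36,130+c/3.5-.36] for c,r in L])
def rep(n,L,z):
    P=onplane(w,f(L),z)[:,:2]; ax=P[1]+P[2]-P[0]-P[3]
    print(n,z,P.round(4).tolist(),"c",P.mean(0).round(4),"yaw",np.degrees(np.arctan2(ax[1],ax[0])).round(2),"L",np.linalg.norm(ax)/2,"W",np.linalg.norm(P[0]-P[3]),np.linalg.norm(P[1]-P[2]))
rep("rim",[(33,38),(745,50),(745,345),(33,385)],.045)
rep("rim_in",[(52,57),(731,66),(731,330),(52,368)],.045)
for z in (.08,.1,.11,.12): rep("pile",[(188,128),(773,130),(755,290),(190,313)],z)
E
```

```text
rim 0.045 [[0.416, -0.1162], [0.6508, -0.137], [0.642, -0.2358], [0.4073, -0.2141]] c [ 0.529  -0.1758] yaw -5.17 L 0.23572286478678947 W 0.09827051271405356 0.09921276845452227
rim_in 0.045 [[0.4208, -0.122], [0.6449, -0.1419], [0.637, -0.2301], [0.413, -0.2101]] c [ 0.5289 -0.176 ] yaw -5.09 L 0.224959965891846 W 0.08846509224501264 0.08847624587078629
pile 0.08 [[0.4511, -0.1447], [0.6309, -0.1618], [0.6203, -0.2092], [0.4473, -0.1931]] c [ 0.5374 -0.1772] yaw -5.37 L 0.177128032779306 W 0.048565803353675774 0.04861833762255718
pile 0.1 [[0.447, -0.1442], [0.6146, -0.1601], [0.6047, -0.2043], [0.4435, -0.1893]] c [ 0.5274 -0.1744] yaw -5.37 L 0.1650786625635809 W 0.04526204993164318 0.045311010486952366
pile 0.11 [[0.445, -0.1439], [0.6064, -0.1592], [0.5969, -0.2018], [0.4416, -0.1873]] c [ 0.5225 -0.1731] yaw -5.37 L 0.15905397745571842 W 0.04361017322062687 0.043657346919149936
pile 0.12 [[0.4429, -0.1436], [0.5983, -0.1583], [0.5891, -0.1993], [0.4397, -0.1854]] c [ 0.5175 -0.1717] yaw -5.37 L 0.15302929234785603 W 0.041958296509610554 0.0420036833513475
```

```bash
cat >> h.py <<'E'
from scipy.linalg import logm,expm
def T(Rm,p): M=np.eye(4);M[:3,:3]=Rm;M[:3,3]=p;return M
def now(): s=state();return T(R.from_rotvec(s["orientation"]).as_matrix(),s["ee_pos"])
def tool(yaw,tilt,p):
    "tool x=-tray x, y=tray y; tray x raised by tilt (deg)"
    B=R.from_euler("zyx",[yaw,-tilt,0],degrees=True).as_matrix()
    return T(B@np.diag([-1,1,-1]),p)
def steps(Tt,N,T0=None):
    T0=now() if T0 is None else T0
    S=expm(np.real(logm(np.linalg.inv(T0)@Tt))/N)
    print(N,"x dp",(S[:3,3]*1000).round(2).tolist(),"ang",R.from_matrix(S[:3,:3]).as_rotvec(degrees=True).round(3).tolist())
    return S
E
python3 - <<'E'
from h import *
C=np.array([.566,.2225,.098]);Tt=tool(14.3,30,[0,0,0]);Tt[:3,3]=C-Tt[:3,2]*.235
print(Tt.round(3));S=steps(Tt,16)
Q=now()
for i in range(16):
    Q=Q@S
    if i%4==3:print((Q[:3,3]+.173*Q[:3,2]).round(3))
E
```

```text
[[-0.839 -0.214  0.5    0.448]
 [-0.247  0.969  0.     0.222]
 [-0.485 -0.123 -0.866  0.302]
 [ 0.     0.     0.     1.   ]]
16 x dp [0.43, 22.93, 5.5] ang [0.147, -1.882, -1.201]
[ 0.482 -0.051  0.21 ]
[0.505 0.039 0.19 ]
[0.523 0.13  0.171]
[0.535 0.222 0.152]
```

```bash
sed -i 's/"zyx"/"ZYX"/' h.py
python3 - <<'E'
from h import *
C=np.array([.566,.2225,.098]);Tt=tool(14.3,30,[0,0,0]);Tt[:3,3]=C-Tt[:3,2]*.235
print(Tt.round(3));S=steps(Tt,16)
Q=now()
for i in range(16):
    Q=Q@S
    if i%4==3:print((Q[:3,3]+.173*Q[:3,2]).round(3))
E
```

```text
[[-0.839 -0.247  0.485  0.452]
 [-0.214  0.969  0.123  0.193]
 [-0.5   -0.    -0.866  0.302]
 [ 0.     0.     0.     1.   ]]
16 x dp [0.43, 20.7, 6.89] ang [-0.321, -1.86, -1.201]
[ 0.482 -0.054  0.205]
[0.505 0.034 0.184]
[0.523 0.124 0.166]
[0.536 0.215 0.152]
```

Request:
arm_command --increments '[{"dp":[0.4,20.7,6.9],"angular":[-0.32,-1.86,-1.2],"grip":0},{"dp":[0.4,20.7,6.9],"angular":[-0.32,-1.86,-1.2],"grip":0},{"dp":[0.4,20.7,6.9],"angular":[-0.32,-1.86,-1.2],"grip":0},{"dp":[0.4,20.7,6.9],"angular":[-0.32,-1.86,-1.2],"grip":0},{"dp":[0.4,20.7,6.9],"angular":[-0.32,-1.86,-1.2],"grip":0},{"dp":[0.4,20.7,6.9],"angular":[-0.32,-1.86,-1.2],"grip":0},{"dp":[0.4,20.7,6.9],"angular":[-0.32,-1.86,-1.2],"grip":0},{"dp":[0.4,20.7,6.9],"angular":[-0.32,-1.86,-1.2],"grip":0},{"dp":[0.4,20.7,6.9],"angular":[-0.32,-1.86,-1.2],"grip":0},{"dp":[0.4,20.7,6.9],"angular":[-0.32,-1.86,-1.2],"grip":0},{"dp":[0.4,20.7,6.9],"angular":[-0.32,-1.86,-1.2],"grip":0},{"dp":[0.4,20.7,6.9],"angular":[-0.32,-1.86,-1.2],"grip":0},{"dp":[0.4,20.7,6.9],"angular":[-0.32,-1.86,-1.2],"grip":0},{"dp":[0.4,20.7,6.9],"angular":[-0.32,-1.86,-1.2],"grip":0},{"dp":[0.4,20.7,6.9],"angular":[-0.32,-1.86,-1.2],"grip":0},{"dp":[0.4,20.7,6.9],"angular":[-0.32,-1.86,-1.2],"grip":0},{"dp":[0,0,0],"angular":[0,0,0],"grip":0},{"dp":[0,0,0],"angular":[0,0,0],"grip":0}]'

```text
clock: 3.52
ee_pos: [0.45, 0.1965, 0.3018]
orientation: [-0.33, 2.6, 0.088]
force: [-0.1, -0.4, 0.3]
gripper_width: 0.0854
grip_force: 0.0
```

```bash
python3 - <<'E'
from h import *
print(now().round(4),state()["force"])
w=snapshot("wrist");cv2.imwrite("pics/w2.png",w["img"])
import pickle;pickle.dump((w,now()),open("w2.pkl","wb"))
E
```

```text
[[-0.8387 -0.2499  0.4839  0.45  ]
 [-0.2165  0.9683  0.1249  0.1965]
 [-0.4998 -0.     -0.8661  0.3018]
 [ 0.      0.      0.      1.    ]] [-0.07759872 -0.39297093  0.25817357]
```

View pics/w2.png

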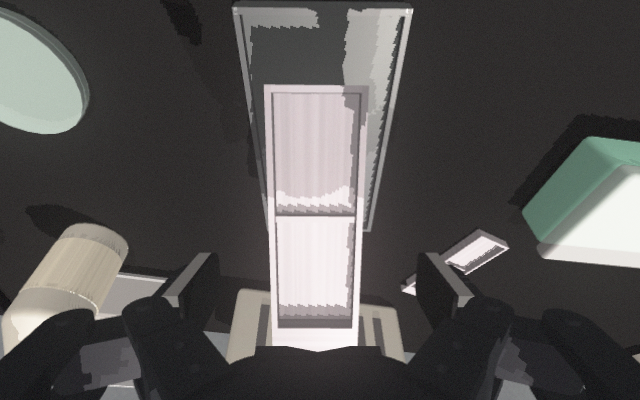

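The tray rims run from the lower end at (264,86)–(368,86) to the far end, with the divider at row 215. The flange is at about row 345 and the tray lies between the open fingers. I'll express these points in tool coordinates.

```bash
python3 - <<'E'
from h import *
import pickle
w,M=pickle.load(open("w2.pkl","rb"))
g=cv2.cvtColor(w["img"],cv2.COLOR_BGR2GRAY).astype(float)
px=[];rows=[100,140,170,210,213,225,240,260,280,300,310]
for r in rows:
    p=g[r-1:r+2].mean(0);d=np.diff(p)
    l=250+np.argmax(d[250:285]); rr=345+np.argmin(d[345:380]); px+= [(l+.5,r),(rr+.5,r)]
print([(round(a,1),b) for a,b in px])
px+=[(316,85),(316,215)]
p,d=ray(w,px);Mi=M[:3,:3].T
o=Mi@(p-M[:3,3]);d=d@Mi.T
for z in (.222,.228,.234):
    Q=o+d*((z-o[2])/d[:,2])[:,None]
    L,Rr=Q[:-2:2],Q[1:-2:2]
    print(z,"W",((Rr-L)[:,1]*1000).round(1),"mid",((L+Rr)[:,1]*500).round(1),"x",(L[:,0]*1000).round(0),"end,div",(Q[-2:,0]*1000).round(1))
E
```

```text
[(np.float64(263.5), 100), (np.float64(358.5), 100), (np.float64(265.5), 140), (np.float64(350.5), 140), (np.float64(266.5), 170), (np.float64(350.5), 170), (np.float64(267.5), 210), (np.float64(362.5), 210), (np.float64(267.5), 213), (np.float64(362.5), 213), (np.float64(276.5), 225), (np.float64(362.5), 225), (np.float64(268.5), 240), (np.float64(361.5), 240), (np.float64(269.5), 260), (np.float64(360.5), 260), (np.float64(269.5), 280), (np.float64(360.5), 280), (np.float64(278.5), 300), (np.float64(359.5), 300), (np.float64(270.5), 310), (np.float64(358.5), 310)]
0.222 W [53.1 49.1 49.7 58.1 58.2 53.2 58.3 58.  59.  53.5 58.6] mid [-3.6 -5.4 -5.3 -1.5 -1.5  1.3 -1.5 -1.5 -1.6  1.  -1.9] x [ 74.  52.  34.   9.   8.  -0. -10. -24. -38. -52. -60.] end,div [81.5  6.2]
0.228 W [54.8 50.6 51.2 59.9 60.  54.9 60.1 59.8 60.9 55.1 60.4] mid [-3.7 -5.6 -5.4 -1.5 -1.5  1.3 -1.6 -1.6 -1.6  1.1 -2. ] x [ 74.  51.  33.   8.   6.  -2. -13. -27. -41. -56. -64.] end,div [82.   4.4]
0.234 W [56.5 52.2 52.8 61.7 61.9 56.6 61.9 61.7 62.7 56.8 62.2] mid [-3.8 -5.8 -5.6 -1.6 -1.6  1.4 -1.6 -1.6 -1.7  1.1 -2.1] x [ 74.  51.  32.   6.   4.  -4. -15. -29. -44. -60. -68.] end,div [82.5  2.5]
```

Request:
arm_command --increments '[{"dp":[0,-1.6,15],"angular":[0,0,0.4],"grip":0},{"dp":[0,0,15],"angular":[0,0,0],"grip":0},{"dp":[0,0,15],"angular":[0,0,0],"grip":0},{"dp":[0,0,15],"angular":[0,0,0],"grip":0},{"dp":[0,0,13],"angular":[0,0,0],"grip":0},{"dp":[0,0,10],"angular":[0,0,0],"grip":0},{"dp":[0,0,2],"angular":[0,0,0],"grip":0},{"dp":[0,0,0],"angular":[0,0,0],"grip":0},{"dp":[0,0,0],"angular":[0,0,0],"grip":0}]'

```text
clock: 4.32
ee_pos: [0.493, 0.2044, 0.2292]
orientation: [-0.318, 2.6, 0.09]
force: [-0.2, -0.2, 0.6]
gripper_width: 0.0854
grip_force: 0.0
```

```bash
python3 - <<'E'
from h import *
print(now().round(4),state()["force"],state()["ft_torque"])
E
```

```text
[[-0.8401 -0.2419  0.4854  0.493 ]
 [-0.2079  0.9703  0.1238  0.2044]
 [-0.501   0.0031 -0.8655  0.2292]
 [ 0.      0.      0.      1.    ]] [-0.17230824 -0.2338938   0.58466466] [-0.12348917  0.43271631  0.06099531]
```

Request:
arm_command --increments '[{"dp":[0,0,0],"angular":[0,0,0],"grip":0.2},{"dp":[0,0,0],"angular":[0,0,0],"grip":0.3},{"dp":[0,0,0],"angular":[0,0,0],"grip":0.4},{"dp":[0,0,0],"angular":[0,0,0],"grip":1},{"dp":[0,0,0],"angular":[0,0,0],"grip":1},{"dp":[0,0,0],"angular":[0,0,0],"grip":1},{"dp":[0,0,0],"angular":[0,0,0],"grip":1},{"dp":[0,0,0],"angular":[0,0,0],"grip":1},{"dp":[0,0,0],"angular":[0,0,0],"grip":1},{"dp":[0,0,0],"angular":[0,0,0],"grip":1}]' --force 45

```text
clock: 5.15
ee_pos: [0.4928, 0.2047, 0.2295]
orientation: [-0.319, 2.599, 0.09]
force: [-8.5, -3.0, 11.4]
gripper_width: 0.0593
grip_force: 45.6
```

```bash
python3 - <<'E'
from h import *
s=state();print(now().round(4),s["force"],s["ft_torque"],s["gripper_width"],s["grip_force"])
w=snapshot("wrist");cv2.imwrite("pics/w3.png",w["img"])
E
```

```text
[[-0.8396 -0.2426  0.4861  0.4928]
 [-0.2083  0.9701  0.1243  0.2047]
 [-0.5017  0.0031 -0.865   0.2295]
 [ 0.      0.      0.      1.    ]] [-8.45761166 -3.02708965 11.42475644] [-0.2761147   0.80970381 -0.02495238] 0.05934583126282912 45.627009496092796
```

View pics/w3.png

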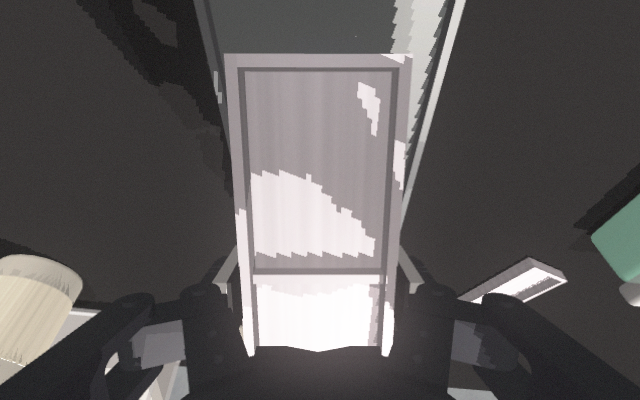

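The tray is gripped at an opening of 59.3 mm. The pads' forward swing preloads it by about 14 N against the board, which lifting will relieve. Now I pivot about the lip in small steps and watch the force.

Request:
arm_command --increments '[{"dp":[-4.2,0,-2.4],"angular":[0,1.5,0],"grip":1},{"dp":[-4.2,0,-2.2],"angular":[0,1.5,0],"grip":1},{"dp":[-4.2,0,-2.2],"angular":[0,1.5,0],"grip":1},{"dp":[0,0,0],"angular":[0,0,0],"grip":1},{"dp":[0,0,0],"angular":[0,0,0],"grip":1}]'

```text
clock: 5.62
ee_pos: [0.5007, 0.2066, 0.2409]
orientation: [-0.328, 2.677, 0.079]
force: [0.9, 1.0, -0.6]
gripper_width: 0.0589
grip_force: 49.1
```

```bash
cat > st.py <<'E'
from h import *
s=state();M=now();f=s["force"]
print(s["clock"],M.round(4).tolist(),"F",f.round(2),"Ftool",(M[:3,:3].T@f).round(2),"Mtool",(M[:3,:3].T@s["ft_torque"]).round(3),s["gripper_width"].round(4),s["grip_force"].round(1),"tilt",np.degrees(np.arcsin(-M[2,0])).round(2),"roll",np.degrees(M[2,1]).round(2),"yaw",np.degrees(np.arctan2(-M[1,0],-M[0,0])).round(2))
E
python3 st.py
```

```text
Traceback (most recent call last):
  File "st.py", line 3, in <module>
    print(s["clock"],M.round(4).tolist(),"F",f.round(2),"Ftool",(M[:3,:3].T@f).round(2),"Mtool",(M[:3,:3].T@s["ft_torque"]).round(3),s["gripper_width"].round(4),s["grip_force"].round(1),"tilt",np.degrees(np.arcsin(-M[2,0])).round(2),"roll",np.degrees(M[2,1]).round(2),"yaw",np.degrees(np.arctan2(-M[1,0],-M[0,0])).round(2))
                                                                                                                                     ^^^^^^^^^^^^^^^^^^^^^^^^
AttributeError: 'float' object has no attribute 'round'
```

```bash
sed -i 's/s\["gripper_width"\].round(4),s\["grip_force"\].round(1)/s["gripper_width"],s["grip_force"]/' st.py; python3 st.py
```

```text
5.6167 [[-0.8751, -0.2424, 0.4189, 0.5007], [-0.2173, 0.9702, 0.1075, 0.2066], [-0.4324, 0.0031, -0.9017, 0.2409], [0.0, 0.0, 0.0, 1.0]] F [ 0.86  1.02 -0.64] Ftool [-0.7   0.78  1.05] Mtool [-0.058  0.301  0.042] 0.058880015239484995 49.074740409851074 tilt 25.62 roll 0.18 yaw 13.95
```

Request:
arm_command --increments '[{"dp":[-4.2,0,-2.2],"angular":[0,1.5,0],"grip":1},{"dp":[-4.2,0,-2.2],"angular":[0,1.5,0],"grip":1},{"dp":[-4.2,0,-2.2],"angular":[0,1.5,0],"grip":1},{"dp":[0,0,0],"angular":[0,0,0],"grip":1},{"dp":[0,0,0],"angular":[0,0,0],"grip":1}]'

```text
clock: 6.03
ee_pos: [0.5092, 0.2086, 0.2517]
orientation: [-0.338, 2.754, 0.067]
force: [0.6, 1.1, 1.3]
gripper_width: 0.059
grip_force: 49.3
```

```bash
python3 st.py
```

```text
6.0333 [[-0.9051, -0.2424, 0.3494, 0.5092], [-0.225, 0.9702, 0.0901, 0.2086], [-0.3609, 0.003, -0.9326, 0.2517], [0.0, 0.0, 0.0, 1.0]] F [0.55 1.14 1.33] Ftool [-1.24  0.98 -0.95] Mtool [-0.089 -0.203  0.005] 0.059009187272076415 49.25941362977028 tilt 21.15 roll 0.17 yaw 13.96
```

Request:
arm_command --increments '[{"dp":[-4.1,0,-2.25],"angular":[0,1.5,0],"grip":1},{"dp":[-4.1,0,-2.25],"angular":[0,1.5,0],"grip":1},{"dp":[-4.1,0,-2.25],"angular":[0,1.5,0],"grip":1},{"dp":[-4.1,0,-2.25],"angular":[0,1.5,0],"grip":1},{"dp":[0,0,0],"angular":[0,0,0],"grip":1},{"dp":[0,0,0],"angular":[0,0,0],"grip":1}]'

```text
clock: 6.53
ee_pos: [0.5214, 0.2116, 0.2653]
orientation: [-0.351, 2.857, 0.051]
force: [2.0, -0.1, 2.0]
gripper_width: 0.0591
grip_force: 49.4
```

```bash
python3 st.py
```

```text
6.5333 [[-0.9366, -0.2424, 0.253, 0.5214], [-0.2332, 0.9702, 0.0661, 0.2116], [-0.2615, 0.0029, -0.9652, 0.2653], [0.0, 0.0, 0.0, 1.0]] F [ 2.05 -0.11  2.01] Ftool [-2.42 -0.6  -1.43] Mtool [-0.023 -0.426 -0.008] 0.05914990751801115 49.39878210425377 tilt 15.16 roll 0.17 yaw 13.98
```

Request:
arm_command --increments '[{"dp":[-4.3,0,-2.3],"angular":[0,1.5,0],"grip":1},{"dp":[-4.3,0,-2.3],"angular":[0,1.5,0],"grip":1},{"dp":[-4.3,0,-2.3],"angular":[0,1.5,0],"grip":1},{"dp":[-4.3,0,-2.3],"angular":[0,1.5,0],"grip":1},{"dp":[0,0,0],"angular":[0,0,0],"grip":1},{"dp":[0,0,0],"angular":[0,0,0],"grip":1}]'

```text
clock: 7.03
ee_pos: [0.5356, 0.2151, 0.2779]
orientation: [-0.364, 2.961, 0.033]
force: [0.8, 0.9, 1.6]
gripper_width: 0.0589
grip_force: 49.4
```

```bash
python3 st.py
```

```text
7.0333 [[-0.9579, -0.2425, 0.1535, 0.5356], [-0.2389, 0.9702, 0.0413, 0.2151], [-0.1589, 0.0029, -0.9873, 0.2779], [0.0, 0.0, 0.0, 1.0]] F [0.79 0.91 1.59] Ftool [-1.22  0.69 -1.41] Mtool [-0.046 -0.364  0.016] 0.05894055957888757 49.39244583249092 tilt 9.14 roll 0.16 yaw 14.01
```

Request:
arm_command --increments '[{"dp":[-4.2,0,-2.3],"angular":[0,1.5,0],"grip":1},{"dp":[-4.2,0,-2.3],"angular":[0,1.5,0],"grip":1},{"dp":[-4.2,0,-2.3],"angular":[0,1.5,0],"grip":1},{"dp":[-4.2,0,-2.3],"angular":[0,1.5,0],"grip":1},{"dp":[-4.2,0,-2.3],"angular":[0,1.5,0],"grip":1},{"dp":[-4.2,0,-2.3],"angular":[-0.1,1.5,0],"grip":1},{"dp":[-0.3,0,-0.2],"angular":[0,0.14,0],"grip":1},{"dp":[0,0,0],"angular":[0,0,0],"grip":1},{"dp":[0,0,0],"angular":[0,0,0],"grip":1}]'

```text
clock: 7.78
ee_pos: [0.5588, 0.2209, 0.2943]
orientation: [0.384, -3.118, -0.007]
force: [1.7, 0.6, -0.8]
gripper_width: 0.0591
grip_force: 49.2
```

```bash
python3 st.py; python3 - <<'E'
from h import *
s=snapshot("scene")
cv2.imwrite("pics/s2.png",cv2.resize(s["img"][130:215,290:410],None,fx=6.5,fy=6.5,interpolation=cv2.INTER_CUBIC))
w=snapshot("wrist")["img"];cv2.imwrite("pics/w4.png",w)
E
```

```text
7.7833 [[-0.9702, -0.2424, -0.0011, 0.5588], [-0.2424, 0.9702, 0.0044, 0.2209], [-0.0, 0.0045, -1.0, 0.2943], [0.0, 0.0, 0.0, 1.0]] F [ 1.68  0.61 -0.8 ] Ftool [-1.78  0.18  0.8 ] Mtool [-0.021 -0.371  0.003] 0.05908313971331427 49.227744340896606 tilt 0.0 roll 0.26 yaw 14.03
```

View pics/s2.png

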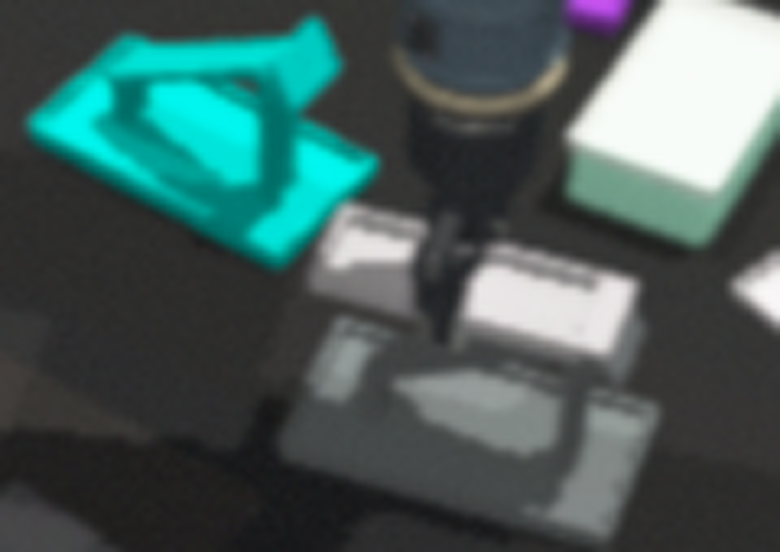

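Request:
arm_command --increments '[{"dp":[-0.4,0,0.3],"angular":[0.13,0,0],"grip":1},{"dp":[-0.4,0,0.2],"angular":[0.13,0,0],"grip":1},{"dp":[0,0,0],"angular":[0,0,0],"grip":1},{"dp":[0,0,0],"angular":[0,0,0],"grip":1},{"dp":[0,0,0],"angular":[0,0,0],"grip":1}]'

```text
clock: 8.3
ee_pos: [0.5597, 0.2211, 0.2941]
orientation: [0.384, -3.116, 0.0]
force: [-1.7, -0.4, 0.1]
gripper_width: 0.0591
grip_force: 49.3
```

```bash
python3 st.py
```

```text
8.3 [[-0.9702, -0.2425, -0.0016, 0.5597], [-0.2425, 0.9702, -0.0003, 0.2211], [0.0016, 0.0001, -1.0, 0.2941], [0.0, 0.0, 0.0, 1.0]] F [-1.72 -0.38  0.06] Ftool [ 1.76  0.05 -0.06] Mtool [-0.139  0.074 -0.091] 0.059077336677263254 49.28633272647858 tilt -0.09 roll 0.01 yaw 14.03
```

Request:
arm_command --increments '[{"dp":[0,0,0.4],"angular":[0,0,0],"grip":1},{"dp":[0,0,0],"angular":[0,0,0],"grip":1},{"dp":[0,0,0],"angular":[0,0,0],"grip":1},{"dp":[0,0,0],"angular":[0,0,0],"grip":1}]'

```text
clock: 8.63
ee_pos: [0.5598, 0.2211, 0.2938]
orientation: [0.383, -3.117, 0.0]
force: [-3.4, 0.3, 1.9]
gripper_width: 0.0594
grip_force: 49.4
```

```bash
python3 st.py
```

```text
8.6333 [[-0.9702, -0.2424, -0.0015, 0.5598], [-0.2424, 0.9702, -0.0002, 0.2211], [0.0015, 0.0002, -1.0, 0.2938], [0.0, 0.0, 0.0, 1.0]] F [-3.36  0.27  1.92] Ftool [ 3.19  1.08 -1.92] Mtool [-0.094  0.176  0.012] 0.05943448225642383 49.404007494449615 tilt -0.09 roll 0.01 yaw 14.03
```

Request:
arm_command --increments '[{"dp":[1,0,-0.3],"angular":[0,-0.05,0],"grip":1},{"dp":[1,0,0],"angular":[0,-0.04,0],"grip":1},{"dp":[0,0,0],"angular":[0,0,0],"grip":1},{"dp":[0,0,0],"angular":[0,0,0],"grip":1},{"dp":[0,0,0],"angular":[0,0,0],"grip":1}]'

```text
clock: 9.05
ee_pos: [0.5579, 0.2206, 0.294]
orientation: [-0.384, 3.118, 0.0]
force: [1.3, 0.2, -0.2]
gripper_width: 0.0591
grip_force: 49.3
```

```bash
python3 st.py
```

```text
9.05 [[-0.9702, -0.2424, 0.0002, 0.5579], [-0.2424, 0.9702, 0.0001, 0.2206], [-0.0002, 0.0001, -1.0, 0.294], [0.0, 0.0, 0.0, 1.0]] F [ 1.33  0.17 -0.2 ] Ftool [-1.33 -0.16  0.2 ] Mtool [ 0.058 -0.421  0.011] 0.0591025452331888 49.27038699388504 tilt 0.01 roll 0.01 yaw 14.03
```

Request:
arm_command --increments '[{"dp":[0,0,-2],"angular":[0,0,0],"grip":1},{"dp":[0,0,-4],"angular":[0,0,0],"grip":1},{"dp":[0,0,-8],"angular":[0,0,0],"grip":1},{"dp":[0,0,-12],"angular":[0,0,0],"grip":1},{"dp":[0,0,-15],"angular":[0,0,0],"grip":1},{"dp":[0,0,-10],"angular":[0,0,0],"grip":1},{"dp":[0,0,0],"angular":[0,0,0],"grip":1},{"dp":[0,0,0],"angular":[0,0,0],"grip":1},{"dp":[0,0,0],"angular":[0,0,0],"grip":1}]'

```text
clock: 9.8
ee_pos: [0.5577, 0.2206, 0.3444]
orientation: [0.384, -3.117, 0.0]
force: [-0.2, 0.1, -3.3]
gripper_width: 0.059
grip_force: 49.1
```

```bash
python3 st.py; python3 - <<'E'
from h import *
w=snapshot("wrist");cv2.imwrite("pics/w5.png",w["img"])
g=cv2.cvtColor(w["img"],cv2.COLOR_BGR2GRAY).astype(float);M=now()
# tray in tool frame: near end edge & side edges
for c in (270,300,320,340,370):
    d=np.diff(g[:,c-2:c+3].mean(1)); print("col",c,np.argsort(-np.abs(d[20:110]))[:3]+20)
for r in (90,120,150,180,210):
    d=np.diff(g[r-1:r+2].mean(0)); print("row",r,180+np.argsort(-d[180:280])[:2],360+np.argsort(d[360:450])[:2])
E
```

```text
9.8 [[-0.9702, -0.2424, -0.0008, 0.5577], [-0.2424, 0.9702, -0.0002, 0.2206], [0.0008, 0.0, -1.0, 0.3444], [0.0, 0.0, 0.0, 1.0]] F [-0.21  0.08 -3.28] Ftool [0.18 0.13 3.28] Mtool [0.028 0.02  0.037] 0.05898509596410693 49.06280905008316 tilt -0.05 roll 0.0 yaw 14.03
col 270 [53 66 71]
col 300 [53 66 71]
col 320 [53 71 66]
col 340 [53 71 66]
col 370 [53 66 71]
row 90 [226 225] [410 409]
row 120 [228 227] [407 408]
row 150 [230 248] [405 406]
row 180 [232 250] [403 379]
row 210 [234 251] [401 400]
```

View pics/w5.png

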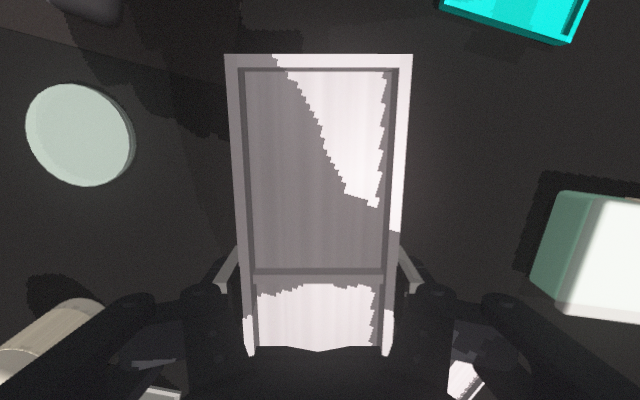

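The tray hangs in the grip with its near-end edge at row 53.5 (225–413), the same as just after the grasp, so it hasn't slipped. Hanging, Fz is about -3.3 N. Next I work out its offset in the tool frame and the transfer.

```bash
python3 - <<'E'
from h import *
w=snapshot("wrist");M=now()
rows=[60,90,120,150,180,210]
px=[(224,60),(412.2,60),(226,90),(410.3,90),(228,120),(408,120),(230,150),(405.7,150),(232,180),(403.5,180),(234,210),(401.3,210),(320,53.5)]
p,d=ray(w,px);Mi=M[:3,:3].T
o=Mi@(np.array(p)-M[:3,3]);d=d@Mi.T
for z in (.140,.144,.148):
    Q=o+d*((z-o[2])/d[:,2])[:,None];L,Rr=Q[:-1:2],Q[1:-1:2]
    print(z,"W",((Rr-L)[:,1]*1000).round(1),"mid",((L+Rr)[:,1]*500).round(2),"end",(Q[-1]*1000).round(1))
for zt in (.34,):
    A=np.array([.529,-.1758]); 
    Tt=tool(-5.15,0,[*A,zt]); S=steps(Tt,18)
    Q=now()
    for i in range(18):
        Q=Q@S
        if i%6==5:print(Q[:3,3].round(3))
E
```

```text
0.14 W [58.6 58.8 58.8 58.8 58.8 58.8] mid [-0.46 -0.44 -0.49 -0.54 -0.58 -0.62] end [8.37e+01 1.00e-01 1.40e+02]
0.144 W [60.8 60.9 60.9 60.9 60.9 60.9] mid [-0.45 -0.44 -0.49 -0.54 -0.58 -0.62] end [ 84.4   0.2 144. ]
0.148 W [62.9 63.1 63.1 63.1 63.1 63.1] mid [-0.45 -0.43 -0.48 -0.54 -0.58 -0.62] end [ 85.    0.2 148. ]
18 x dp [3.51, -21.9, 0.24] ang [-0.001, -0.004, 1.065]
[0.563 0.088 0.343]
[ 0.553 -0.045  0.341]
[ 0.529 -0.176  0.34 ]
```

Request:
arm_command --increments '[{"dp":[3.4,-21.9,0.2],"angular":[0,0,1.065],"grip":1},{"dp":[3.4,-21.9,0.2],"angular":[0,0,1.065],"grip":1},{"dp":[3.4,-21.9,0.2],"angular":[0,0,1.065],"grip":1},{"dp":[3.4,-21.9,0.2],"angular":[0,0,1.065],"grip":1},{"dp":[3.4,-21.9,0.2],"angular":[0,0,1.065],"grip":1},{"dp":[3.4,-21.9,0.2],"angular":[0,0,1.065],"grip":1},{"dp":[3.4,-21.9,0.2],"angular":[0,0,1.065],"grip":1},{"dp":[3.4,-21.9,0.2],"angular":[0,0,1.065],"grip":1},{"dp":[3.4,-21.9,0.2],"angular":[0,0,1.065],"grip":1},{"dp":[3.4,-21.9,0.2],"angular":[0,0,1.065],"grip":1},{"dp":[3.4,-21.9,0.2],"angular":[0,0,1.065],"grip":1},{"dp":[3.4,-21.9,0.2],"angular":[0,0,1.065],"grip":1},{"dp":[3.4,-21.9,0.2],"angular":[0,0,1.065],"grip":1},{"dp":[3.4,-21.9,0.2],"angular":[0,0,1.065],"grip":1},{"dp":[3.4,-21.9,0.2],"angular":[0,0,1.065],"grip":1},{"dp":[3.4,-21.9,0.2],"angular":[0,0,1.065],"grip":1},{"dp":[3.4,-21.9,0.2],"angular":[0,0,1.065],"grip":1},{"dp":[3.4,-21.9,0.2],"angular":[0,0,1.065],"grip":1},{"dp":[0,0,0],"angular":[0,0,0],"grip":1},{"dp":[0,0,0],"angular":[0,0,0],"grip":1}]'

```text
clock: 11.57
ee_pos: [0.5308, -0.1763, 0.3408]
orientation: [-0.144, -3.137, -0.001]
force: [0.9, 0.2, -2.7]
gripper_width: 0.0594
grip_force: 49.2
```

```bash
python3 st.py; python3 - <<'E'
from h import *
import pickle
w=snapshot("wrist");M=now();pickle.dump((w,M),open("w6.pkl","wb"))
# where the stacker rim outer corners should appear
def rect(c,yaw,L,W,z):
    a=np.radians(yaw);e=np.array([np.cos(a),np.sin(a)]);n=np.array([-e[1],e[0]])
    return np.array([[*(np.array(c)+i*L/2*e+j*W/2*n),z] for i,j in((-1,1),(1,1),(1,-1),(-1,-1))])
for z in(.045,0): print(proj(w,rect([.529,-.1758],-5.15,.236,.1,z)).round(1).tolist())
im=w["img"];a=cv2.resize(im[20:360,170:470],None,fx=1.75,fy=1.75,interpolation=cv2.INTER_CUBIC)
cv2.imwrite("pics/w6.png",a)
E
```

```text
11.5667 [[-0.9958, 0.0913, -0.0009, 0.5308], [0.0913, 0.9958, 0.0005, -0.1763], [0.0009, 0.0004, -1.0, 0.3408], [0.0, 0.0, 0.0, 1.0]] F [ 0.86  0.18 -2.7 ] Ftool [-0.84  0.25  2.7 ] Mtool [-0.048 -0.006  0.013] 0.05936923472417379 49.24728736281395 tilt -0.05 roll 0.02 yaw -5.24
[[385.8, 38.5], [372.5, 317.0], [264.9, 317.3], [250.8, 38.7]]
[[375.4, 50.2], [365.6, 291.7], [271.5, 291.9], [261.0, 50.4]]
```

View pics/w6.png

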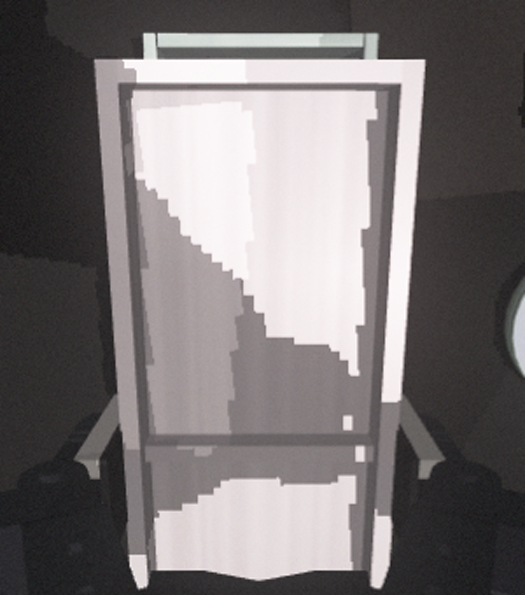

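The rim's near corners at about (252,39) and (386,39) match the predicted stacker pose to within 1 px, so no correction is needed. Now I descend in stages and feel for the pile, which is roughly estimated at 0.085–0.10 m.

Request:
arm_command --increments '[{"dp":[0,0,8],"angular":[0,0,0],"grip":1},{"dp":[0,0,8],"angular":[0,0,0],"grip":1},{"dp":[0,0,8],"angular":[0,0,0],"grip":1},{"dp":[0,0,8],"angular":[0,0,0],"grip":1},{"dp":[0,0,8],"angular":[0,0,0],"grip":1},{"dp":[0,0,8],"angular":[0,0,0],"grip":1},{"dp":[0,0,6],"angular":[0,0,0],"grip":1},{"dp":[0,0,4],"angular":[0,0,0],"grip":1},{"dp":[0,0,2],"angular":[0,0,0],"grip":1},{"dp":[0,0,0],"angular":[0,0,0],"grip":1},{"dp":[0,0,0],"angular":[0,0,0],"grip":1}]'

```text
clock: 12.53
ee_pos: [0.5313, -0.1756, 0.2816]
orientation: [0.141, 3.138, 0.0]
force: [0.0, 0.1, -2.6]
gripper_width: 0.059
grip_force: 49.3
```

Request:
arm_command --increments '[{"dp":[0,0,2],"angular":[0,0,0],"grip":1},{"dp":[0,0,2],"angular":[0,0,0],"grip":1},{"dp":[0,0,0],"angular":[0,0,0],"grip":1},{"dp":[0,0,0],"angular":[0,0,0],"grip":1},{"dp":[0,0,0],"angular":[0,0,0],"grip":1}]'

```text
clock: 12.95
ee_pos: [0.5313, -0.1756, 0.2774]
orientation: [0.141, 3.138, 0.0]
force: [-0.4, 0.2, -2.5]
gripper_width: 0.0591
grip_force: 49.3
```

Request:
arm_command --increments '[{"dp":[0,0,2],"angular":[0,0,0],"grip":1},{"dp":[0,0,2],"angular":[0,0,0],"grip":1},{"dp":[0,0,1],"angular":[0,0,0],"grip":1},{"dp":[0,0,0],"angular":[0,0,0],"grip":1},{"dp":[0,0,0],"angular":[0,0,0],"grip":1}]'

```text
clock: 13.37
ee_pos: [0.5312, -0.1756, 0.2723]
orientation: [-0.141, -3.138, -0.0]
force: [0.6, 0.8, -2.1]
gripper_width: 0.0593
grip_force: 49.3
```

Request:
arm_command --increments '[{"dp":[0,0,2],"angular":[0,0,0],"grip":1},{"dp":[0,0,2],"angular":[0,0,0],"grip":1},{"dp":[0,0,0],"angular":[0,0,0],"grip":1},{"dp":[0,0,0],"angular":[0,0,0],"grip":1}]'

```text
clock: 13.7
ee_pos: [0.5312, -0.1755, 0.2682]
orientation: [-0.141, -3.138, -0.0]
force: [0.3, -0.3, -2.3]
gripper_width: 0.0592
grip_force: 49.3
```

Free-hanging Fz stays at -2.1 to -2.7. The underside is at about 0.112 m, so I continue in 3 mm steps.

Request:
arm_command --increments '[{"dp":[0,0,1.5],"angular":[0,0,0],"grip":1},{"dp":[0,0,1.5],"angular":[0,0,0],"grip":1},{"dp":[0,0,0],"angular":[0,0,0],"grip":1},{"dp":[0,0,0],"angular":[0,0,0],"grip":1}]'

```text
clock: 14.03
ee_pos: [0.5312, -0.1755, 0.2653]
orientation: [-0.141, -3.138, -0.0]
force: [-0.5, 0.4, -2.4]
gripper_width: 0.0593
grip_force: 49.3
```

Request:
arm_command --increments '[{"dp":[0,0,1.5],"angular":[0,0,0],"grip":1},{"dp":[0,0,1.5],"angular":[0,0,0],"grip":1},{"dp":[0,0,0],"angular":[0,0,0],"grip":1},{"dp":[0,0,0],"angular":[0,0,0],"grip":1}]'

```text
clock: 14.37
ee_pos: [0.5312, -0.1755, 0.2623]
orientation: [-0.141, -3.138, -0.0]
force: [-0.8, -0.7, -2.7]
gripper_width: 0.059
grip_force: 49.3
```

Request:
arm_command --increments '[{"dp":[0,0,1.5],"angular":[0,0,0],"grip":1},{"dp":[0,0,1.5],"angular":[0,0,0],"grip":1},{"dp":[0,0,0],"angular":[0,0,0],"grip":1},{"dp":[0,0,0],"angular":[0,0,0],"grip":1}]'

```text
clock: 14.7
ee_pos: [0.5312, -0.1755, 0.2593]
orientation: [-0.141, -3.138, -0.0]
force: [0.2, 0.4, -2.6]
gripper_width: 0.059
grip_force: 49.3
```

Request:
arm_command --increments '[{"dp":[0,0,1.5],"angular":[0,0,0],"grip":1},{"dp":[0,0,1.5],"angular":[0,0,0],"grip":1},{"dp":[0,0,0],"angular":[0,0,0],"grip":1},{"dp":[0,0,0],"angular":[0,0,0],"grip":1}]'

```text
clock: 15.03
ee_pos: [0.5312, -0.1755, 0.2562]
orientation: [-0.141, -3.138, -0.0]
force: [0.9, -0.3, -1.5]
gripper_width: 0.0592
grip_force: 49.3
```

Request:
arm_command --increments '[{"dp":[0,0,1],"angular":[0,0,0],"grip":1},{"dp":[0,0,0],"angular":[0,0,0],"grip":1},{"dp":[0,0,0],"angular":[0,0,0],"grip":1}]'

```text
clock: 15.28
ee_pos: [0.5312, -0.1755, 0.2553]
orientation: [-0.141, -3.138, -0.0]
force: [-0.6, -0.1, -2.3]
gripper_width: 0.0594
grip_force: 49.3
```

Noise. I go on.

Request:
arm_command --increments '[{"dp":[0,0,1.5],"angular":[0,0,0],"grip":1},{"dp":[0,0,1],"angular":[0,0,0],"grip":1},{"dp":[0,0,0],"angular":[0,0,0],"grip":1},{"dp":[0,0,0],"angular":[0,0,0],"grip":1}]'

```text
clock: 15.62
ee_pos: [0.5312, -0.1755, 0.2528]
orientation: [-0.141, -3.138, -0.0]
force: [-0.0, -0.1, -2.6]
gripper_width: 0.0589
grip_force: 49.3
```

Request:
arm_command --increments '[{"dp":[0,0,1.5],"angular":[0,0,0],"grip":1},{"dp":[0,0,1.5],"angular":[0,0,0],"grip":1},{"dp":[0,0,0],"angular":[0,0,0],"grip":1},{"dp":[0,0,0],"angular":[0,0,0],"grip":1}]'

```text
clock: 15.95
ee_pos: [0.5312, -0.1755, 0.2497]
orientation: [-0.141, -3.138, -0.0]
force: [-0.7, 0.1, -1.9]
gripper_width: 0.059
grip_force: 49.3
```

Request:
arm_command --increments '[{"dp":[0,0,1],"angular":[0,0,0],"grip":1},{"dp":[0,0,1],"angular":[0,0,0],"grip":1},{"dp":[0,0,0],"angular":[0,0,0],"grip":1},{"dp":[0,0,0],"angular":[0,0,0],"grip":1}]'

```text
clock: 16.28
ee_pos: [0.5312, -0.1755, 0.2478]
orientation: [-0.141, -3.138, -0.0]
force: [-0.5, 0.1, -2.0]
gripper_width: 0.0592
grip_force: 49.3
```

Request:
arm_command --increments '[{"dp":[0,0,1.5],"angular":[0,0,0],"grip":1},{"dp":[0,0,1.5],"angular":[0,0,0],"grip":1},{"dp":[0,0,0],"angular":[0,0,0],"grip":1},{"dp":[0,0,0],"angular":[0,0,0],"grip":1}]'

```text
clock: 16.62
ee_pos: [0.5313, -0.1756, 0.2451]
orientation: [0.141, 3.138, 0.0]
force: [-0.4, 0.5, 2.5]
gripper_width: 0.0596
grip_force: 49.9
```

Contact: Fz rose from about -2.4 to +2.5 N. I ease up by 0.6 mm and check level and position before letting go.

Request:
arm_command --increments '[{"dp":[0,0,-0.6],"angular":[0,0,0],"grip":1},{"dp":[0,0,0],"angular":[0,0,0],"grip":1},{"dp":[0,0,0],"angular":[0,0,0],"grip":1},{"dp":[0,0,0],"angular":[0,0,0],"grip":1}]'

```text
clock: 16.95
ee_pos: [0.5313, -0.1756, 0.2456]
orientation: [0.141, 3.138, 0.0]
force: [1.1, -0.9, 0.6]
gripper_width: 0.0588
grip_force: 49.6
```

```bash
python3 st.py; python3 - <<'E'
from h import *
w=snapshot("wrist");g=cv2.cvtColor(w["img"],cv2.COLOR_BGR2GRAY).astype(float)
for c in (290,320,350):
    d=np.diff(g[:,c-2:c+3].mean(1)); print("col",c,np.sort(5+np.argsort(-np.abs(d[5:80]))[:5]))
for r in (14,18,22,26,90,150,210):
    d=np.diff(g[r-1:r+2].mean(0)); print("row",r,np.sort(200+np.argsort(-np.abs(d[200:270]))[:3]),np.sort(360+np.argsort(-np.abs(d[360:440]))[:3]))
E
```

```text
16.95 [[-0.996, 0.0896, 0.0003, 0.5313], [0.0896, 0.996, 0.0, -0.1756], [-0.0003, 0.0001, -1.0, 0.2456], [0.0, 0.0, 0.0, 1.0]] F [ 1.09 -0.89  0.61] Ftool [-1.17 -0.79 -0.61] Mtool [-0.034 -0.169 -0.054] 0.058818787024164 49.59691599011421 tilt 0.02 roll 0.0 yaw -5.14
col 290 [53 66 67 70 71]
col 320 [53 66 67 70 71]
col 350 [52 53 66 67 71]
row 14 [209 210 222] [412 413 424]
row 18 [210 211 223] [412 413 424]
row 22 [210 211 223] [388 401 424]
row 26 [211 232 249] [385 403 423]
row 90 [216 238 245] [380 397 418]
row 150 [221 241 248] [376 393 414]
row 210 [225 245 251] [373 389 409]
```

The tray is level (tilt 0.02°), yaw is -5.14°, and the rim and tray centrelines agree to about 0.5 mm. Release.

Request:
arm_command --increments '[{"dp":[0,0,0],"angular":[0,0,0],"grip":0.4},{"dp":[0,0,0],"angular":[0,0,0],"grip":0.3},{"dp":[0,0,0],"angular":[0,0,0],"grip":0.2},{"dp":[0,0,0],"angular":[0,0,0],"grip":0},{"dp":[0,0,0],"angular":[0,0,0],"grip":0},{"dp":[0,0,0],"angular":[0,0,0],"grip":0},{"dp":[0,0,0],"angular":[0,0,0],"grip":0},{"dp":[0,0,0],"angular":[0,0,0],"grip":0},{"dp":[0,0,0],"angular":[0,0,0],"grip":0}]'

```text
clock: 17.75
ee_pos: [0.5312, -0.1756, 0.2454]
orientation: [-0.141, -3.138, -0.0]
force: [-0.0, 0.8, 0.7]
gripper_width: 0.0853
grip_force: 0.0
```

```bash
python3 st.py; python3 - <<'E'
from h import *
w=snapshot("wrist");g=cv2.cvtColor(w["img"],cv2.COLOR_BGR2GRAY).astype(float)
for c in (240,290,320,350,400):
    d=np.diff(g[:,c-2:c+3].mean(1)); print("col",c,np.sort(5+np.argsort(-np.abs(d[5:80]))[:5]))
for r in (90,150,210):
    d=np.diff(g[r-1:r+2].mean(0)); print("row",r,np.sort(200+np.argsort(-np.abs(d[200:270]))[:5]),np.sort(360+np.argsort(-np.abs(d[360:440]))[:5]))
E
```

```text
17.75 [[-0.996, 0.0896, -0.0001, 0.5312], [0.0896, 0.996, 0.0002, -0.1756], [0.0001, 0.0002, -1.0, 0.2454], [0.0, 0.0, 0.0, 1.0]] F [-0.03  0.8   0.66] Ftool [ 0.1   0.8  -0.66] Mtool [ 0.007 -0.003 -0.038] 0.08527400762156655 0.0 tilt -0.01 roll 0.01 yaw -5.14
col 240 [18 19 37 38 53]
col 290 [52 53 67 68 71]
col 320 [53 66 67 68 71]
col 350 [53 66 67 70 71]
col 400 [19 20 21 37 53]
row 90 [216 237 238 244 245] [380 381 397 418 419]
row 150 [220 221 241 242 248] [377 378 393 413 414]
row 210 [225 233 244 245 251] [374 389 390 401 409]
```

Request:
arm_command --increments '[{"dp":[0,0,-3],"angular":[0,0,0],"grip":0},{"dp":[0,0,-5],"angular":[0,0,0],"grip":0},{"dp":[0,0,-10],"angular":[0,0,0],"grip":0},{"dp":[0,0,-15],"angular":[0,0,0],"grip":0},{"dp":[0,0,-20],"angular":[0,0,0],"grip":0},{"dp":[0,0,-20],"angular":[0,0,0],"grip":0},{"dp":[0,0,-20],"angular":[0,0,0],"grip":0},{"dp":[0,0,-20],"angular":[0,0,0],"grip":0},{"dp":[10,0,-20],"angular":[0,0,0],"grip":0},{"dp":[15,0,-10],"angular":[0,0,0],"grip":0},{"dp":[15,0,0],"angular":[0,0,0],"grip":0},{"dp":[10,0,0],"angular":[0,0,0],"grip":0},{"dp":[0,0,0],"angular":[0,0,0],"grip":0},{"dp":[0,0,0],"angular":[0,0,0],"grip":0}]'

```text
clock: 18.97
ee_pos: [0.4813, -0.1711, 0.3895]
orientation: [0.141, 3.137, -0.0]
force: [0.7, -0.5, -0.0]
gripper_width: 0.085
grip_force: 0.0
```

```bash
python3 st.py; python3 - <<'E'
from h import *
w=snapshot("wrist");im=w["img"];g=cv2.cvtColor(im,cv2.COLOR_BGR2GRAY).astype(float)
def rect(c,yaw,x0,x1,W,z):
    a=np.radians(yaw);e=np.array([np.cos(a),np.sin(a)]);n=np.array([-e[1],e[0]])
    return np.array([[*(np.array(c)+i*e+j*W/2*n),z] for i,j in((x0,1),(x1,1),(x1,-1),(x0,-1))])
print("rim pred",proj(w,rect([.529,-.1758],-5.15,-.118,.118,.1,.045)).round(1).tolist())
print("tray pred",proj(w,rect([.529,-.1758],-5.15,-.082,.098,.06,.1035)).round(1).tolist())
k=proj(w,rect([.529,-.1758],-5.15,-.082,.098,.06,.1035));r0=int(k[0,1])
for r in (r0+12,r0+40,r0+80):
    d=np.diff(g[r-1:r+2].mean(0)); i=np.where(np.abs(d)>12)[0]; i=i[(i>220)&(i<420)]; print("row",r,[(int(a),int(d[a])) for a in i])
for c in (300,318,335):
    d=np.diff(g[:,c-2:c+3].mean(1)); i=np.where(np.abs(d)>12)[0]; i=i[i<r0+30]; print("col",c,[(int(a),int(d[a])) for a in i])
E
```

```text
18.9667 [[-0.996, 0.0898, 0.0012, 0.4813], [0.0898, 0.996, -0.0003, -0.1711], [-0.0012, -0.0002, -1.0, 0.3895], [0.0, 0.0, 0.0, 1.0]] F [ 0.74 -0.48 -0.02] Ftool [-0.78 -0.41  0.02] Mtool [-0.003 -0.065 -0.017] 0.08501835866382107 0.0 tilt 0.07 roll -0.01 yaw -5.15
rim pred [[371.8, 108.9], [362.8, 329.4], [273.0, 329.5], [263.7, 109.0]]
tray pred [[356.1, 155.7], [350.3, 351.0], [285.4, 351.0], [279.4, 155.7]]
row 167 [(265, 30), (266, 138), (268, -52), (269, -25), (271, -37), (272, -28), (276, -13), (277, -15), (279, 89), (280, 89), (282, -27), (283, -30), (284, -49), (285, -12), (286, 43), (287, 13), (331, -25), (337, 92), (344, -41), (345, -52), (349, -25), (350, 125), (355, -69), (356, -101), (358, 15), (362, 15), (363, 95), (364, 20), (368, -68), (369, -71)]
row 195 [(266, 13), (267, 145), (268, 13), (270, -52), (271, -22), (272, -37), (273, -26), (277, -12), (278, -13), (280, 174), (285, -59), (286, 22), (287, 34), (344, -53), (345, -44), (348, -27), (349, 96), (350, 27), (354, -67), (355, -97), (357, 12), (361, 15), (362, 90), (363, 17), (367, -78), (368, -69)]
row 235 [(268,
[... 310 characters left out ...]
, 53), (114, -56), (115, -101), (118, -12), (136, 12), (137, 20), (147, 25), (148, 34), (150, -34), (151, -17), (152, 15), (154, -14), (155, 32), (156, 27), (160, -18), (162, 51), (163, 15), (165, -38), (171, 26), (172, 31)]
col 318 [(108, 128), (109, 54), (114, -56), (115, -101), (129, -15), (136, 14), (137, 20), (147, 27), (148, 32), (150, -35), (151, -22), (152, 13), (155, 32), (156, 26), (160, -14), (161, -25), (162, 17), (163, 20), (178, 13), (180, 32)]
col 335 [(108, 132), (109, 53), (114, -55), (115, -99), (132, -16), (136, 24), (137, 42), (138, 21), (140, -16), (141, -13), (142, -22), (147, 19), (148, 18), (150, -19), (151, -12), (155, 18), (156, 15), (172, 12), (173, 60), (174, 24)]
```

The rim, tray end and tray sides all sit within 0.5 px of the prediction. The tray is centred and flush, so I hand in.

```bash
python3 -c "
from plant import *
print(finish_job())"
```

```text
the job is handed in; nothing more can be done
None
```

The wide tray is off the rack and resting level on the stacker pile, lip the same way as the others, centred and flush to within about 1 mm; I handed the job in at about 19 s, with the gripper clear.

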